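Tighten a jigsaw's hold-down nut with an adjustable wrench

ROBOT

A 7-joint arm with a two-finger parallel gripper is mounted at the origin on the work surface. World frame = base frame: x ahead of the robot, y to its left, z up, the work surface at z = 0. Lengths are in m, angles in degrees, forces in N, time in s.
With the tool pointing down it reaches from about 0.4 to 0.9 m from the base axis. Payload 5.6 kg.
Tool frame: the origin (TCP) lies midway between the tips of the shut fingers; the grasp point (between the pads) lies 19 mm behind it (bot.grip_point_offset is the distance from the TCP to the grasp point, in m); z points along the fingers, y is the line along which they close (so a half turn about z gives the same grasp; the last joint's range is limited). The gripper opens to 92 mm and grips with 3 to 60 N. Pads are 20 mm wide; open, the fingers measure 128 mm over their backs; the gripper's body (75 mm by 189 mm) begins 69 mm behind the grasp point.
Start: joints at [62.109, 26.786, -0.665, 91.828, 0.344, 61.387, -3.226], TCP at [0.279, -0.587, 0.215] pointing down, gripper open.
Joint ranges: [-144.91, 144.91], [-17.63, 115.5], [-89.93, 88.59], [15.96, 139.68], [-74.01, 254.01], [8.47, 105.57], [-167.45, 167.45]. Speed limits (degrees/s): [147.25, 147.25, 180, 180, 180, 180, 180].

INTERFACE

Orientations are given as a 3x3 rotation matrix whose columns are the frame's x, y, z axes.
In Python, from workcell import bot, get_image, workorder gives the robot as it stands. Calls block until the motion is done:
- bot.movep(position, orientation): joint-space move of the TCP to a pose.
- bot.servo_line(position, speed=0.15, rot=None, stop_force=None): straight line of the TCP; rot=None keeps the orientation; speed is the mean speed in m/s. With stop_force (N) it stops when the force on the tool has changed by that much, and returns True; else False.
- bot.move_joints(angles): joint-space move.
- bot.command_gripper(opening, force=None): finger opening in m; force is the grip in N (None keeps the last); returns when the fingers have stopped.
- bot.sleep(seconds).
- bot.ik(position, orientation): joint angles nearest the present ones, or None.
- bot.sense(): the state.
- get_image(name): name is "side" or "top"; returns a dict with "color" (400x640x3 uint8, blue, green, red), "vfov" (degrees; the focal length in pixels is half the picture's height over the tangent of half this angle, whatever the lens; pixels are square), "cx", "cy" (the principal point, pixels), "T" (4x4, takes a point from camera to world coordinates). Camera axes: x right, y down, z forward; pixel columns grow to the right and rows downward; lengths in m; the calibration is good to about 2 mm. A picture is of the moment at which its call begins. There is no depth.
A pose or a line that the arm cannot do raises bot.PlanningError and nothing moves.
- workorder.close_job(): hands the job in; it is judged then, once.
The state is a dict: "time": time; "qpos": joint angles; "joint_velocities": joint speeds; "joint_efforts": joint torques, N m; "tcp_pos": TCP position; "eef_rot": TCP orientation; "force": force on the tool from outside, world axes, zero at the start; "wrist_torque": the same for the moment, N m; "finger_gap": finger opening in m; "grasp_force": force on a finger pad.
Only numpy, scipy, OpenCV 4.12 (cv2) and the standard library are available. Lean on these libraries where they do the work, as an engineer would, in place of code of your own. Each camera call takes 0.05 s, during which the arm holds its last target. There are 200 camera calls.

TASK

The yellow hold-down nut of the little jigsaw's base board has worked loose, and the adjustable wrench lies round it with its jaws set too wide. Roll the wrench's knurled worm until the jaws just fit the nut with no noticeable play, then bring the handle round clockwise (seen from above) until the nut comes up fully tight, by feel and without forcing anything, and leave the wrench lying flat on the nut. Turn the nut only with the wrench, and leave everything else where it is.

Things in the scene. Friction and masses are not known exactly. Their poses are not given: they have to be found in the camera images.
- board: The little jigsaw's plywood base board, 300 (x) x 460 (y) x 18 mm thick, fixed to the bench; origin under its centre. The jigsaw (black and red, up to 165 mm above the bench) stands on it beyond y = 130 mm. A second stud with a tight, plain steel nut, at (118, 85) mm, is not part of the job.
- nut: The loose hold-down nut: yellow-plated hexagon nut, 24 mm across flats, 14.8 mm high, on a 16 mm upright stud at board x 30, y 30 mm. Origin at the centre of its underside, which lies on the board's top (18 mm above the bench). The stud ends 2 mm above the nut.
- nut_turn (a joint): How far the nut has been turned, rad, growing clockwise seen from above. It starts between 0 and 0.2, needs about 0.35 N m to run, and comes up solid (fully tight) at 0.65.
- wrench: Adjustable wrench, steel, 235 mm long, 0.5 kg, lying loose and flat on the board, mouth round the nut. Origin: its underside, at the nut's centre when the nut touches the fixed jaw. x points out of the mouth; fixed jaw's face at y = +12 mm, sliding jaw on the -y side. Head 16 mm thick. Handle: bar 22 mm wide, 12 mm thick, underside on the board, centre line from (-66, -10) to (-197, -45) mm.
- jaw_close (a joint): How far the sliding jaw has been closed, m, growing as it closes: the opening between the jaws is 0.029 minus this. Starts between 0 and 0.002 (opening 29 to 27 mm); the nut's flats are 24 mm apart, so the jaws meet it at about 0.005. It moves with the worm, 2.5 mm a turn, and stays where it is left unless the handle is forced hard against the tight nut.
- worm_top (a point): Top of the wrench's knurled worm, a roller 18 mm in diameter, 19 mm long, axle along the wrench's y, its top 3 mm proud of the head, 37 mm above the bench. Axes as the wrench's. Rubbed towards the mouth (wrench +x) under a firm press of 10 to 15 N it closes the jaws 0.044 mm per mm, dragging about 5 N; it drags more (8 N), then slips, when they meet the nut. Lift for a new stroke.
- handle_spot (a point): Where a hand moves the wrench: on the handle's centre line, half-way up (6 mm above the board), 163 mm from the nut. Axes as the wrench's. Pushed here clockwise round the nut (seen from above), it turns the nut against 1 to 3 N; when the push climbs to 5 to 7 N the nut is tight: stop. Above about 9 N the jaws are forced open.
- cutout: Sawn plywood animal, 100 x 55 x 5 mm, lying loose on the board; leave alone.
- offcut: Plywood offcut 90 x 35 x 5 mm, lying loose on the board; leave alone.
- tray: Blue parts tray 120 x 80 x 30 mm; leave alone.
- screwdriver: Screwdriver with red handle, 190 mm; leave alone.
- glue: White glue bottle, 56 mm in diameter, 150 mm tall; leave alone.
- adapter: Black power adapter 90 x 45 x 30 mm; leave alone.
Things that resemble listed ones, but are neither listed nor needed, are in the scene too. Of the things shaped like the wrench, the steel one is meant.

How it is judged (in metres and radians):
On the way, in this order (a step that is already met when the one before it is completed fails the run):
1. the jaws are closed on the nut by the worm: opening under 25.2 mm, nut in the mouth (value of joint jaw_close above 0.0038 m and horizontal distance between wrench and nut below 0.006 m), for 0.2 s.
2. the nut is turned fully tight (value of joint nut_turn above 0.6 rad), for 0.2 s.
At the end, for the whole second after the job is handed in: The nut is fully tight (turned past 0.6 rad, solid at 0.65); the jaws still fit it (opening under 25.2 mm); the wrench lies still and flat on the board (underside within 5 mm of it, tilted less than 0.08 rad) with the nut in its mouth (within 6 mm) (all of step 1 and value of joint nut_turn above 0.6 rad and height (world z) of wrench below 0.023 m and angle between wrench's own z axis and vertical below 0.08 rad and linear speed of wrench below 0.01 m/s); the robot touches nothing.
It fails at once if the wrench or its worm is pressed or pulled with more than 40 N (contact force between the arm and wrench above 40 N).
It fails at once if the wrench or its worm is pressed or pulled by the fingers with more than 40 N (contact force between the fingers and wrench above 40 N).
It fails at once if the nut is pushed or gripped directly by the fingers (contact force between the fingers and nut above 3 N).
It fails at once if the board or its machine is pushed hard (contact force between any of the fingers, the arm and board above 40 N).
It fails at once if something else on the bench is moved by more than 20 mm (distance of any of cutout, offcut, tray, screwdriver, glue, adapter from where it was at the start of the episode above 0.02 m).
It also fails if it takes over 72 s, if anything falls off the work surface, if the arm or the gripper's body presses on something with over 40 N, if the wrist force passes 120 N, or if a joint passes its speed limit or range.

## Working session

There is one attempt and no reset: what is moved stays moved. The work goes in short steps, each a Python script; the robot and the scene stay as the last script left them, time stands still between calls to the robot, and variables do not carry over. Pictures are saved under pics/ and viewed, at most 10 in all, crops included, and the job is handed in when it is done.

```bash
ls; mkdir -p pics
cat > h.py <<'E'
import numpy as np, cv2
from workcell import bot, get_image, workorder
def ray(im,u,v):
    f=im["color"].shape[0]/2/np.tan(np.radians(im["vfov"])/2)
    d=np.array([(u-im["cx"])/f,(v-im["cy"])/f,1.]); T=np.array(im["T"])
    return T[:3,3],T[:3,:3]@d
def onplane(im,u,v,z):
    o,d=ray(im,u,v); return o+d*(z-o[2])/d[2]
def proj(im,p):
    f=im["color"].shape[0]/2/np.tan(np.radians(im["vfov"])/2)
    T=np.array(im["T"]); c=T[:3,:3].T@(np.array(p)-T[:3,3]); return c[0]/c[2]*f+im["cx"],c[1]/c[2]*f+im["cy"]
E
python3 - <<'E'
from h import *
for n in("top","side"):
    im=get_image(n); cv2.imwrite(f"pics/{n}0.png",im["color"]); np.save(f"{n}0.npy",im,allow_pickle=True)
    print(n,im["vfov"],im["cx"],im["cy"],np.round(im["T"],3).tolist())
E
```

```text
pics
top 52.552363357963685 322.9334132043251 198.92718447892864 [[-0.022, -0.998, 0.058, 0.347], [-1.0, 0.022, 0.011, -0.001], [-0.012, -0.058, -0.998, 1.315], [0.0, 0.0, 0.0, 1.0]]
side 44.332586170743646 319.77223564479465 208.22395655897083 [[-0.727, -0.537, 0.427, -0.125], [-0.686, 0.574, -0.447, 0.595], [-0.005, -0.618, -0.786, 1.093], [0.0, 0.0, 0.0, 1.0]]
```

View pics/top0.png

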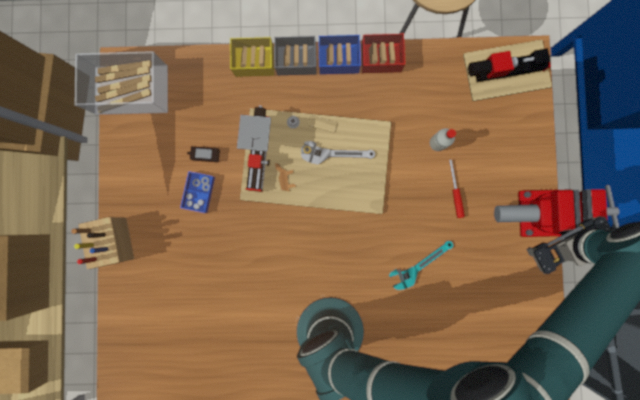

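View pics/side0.png

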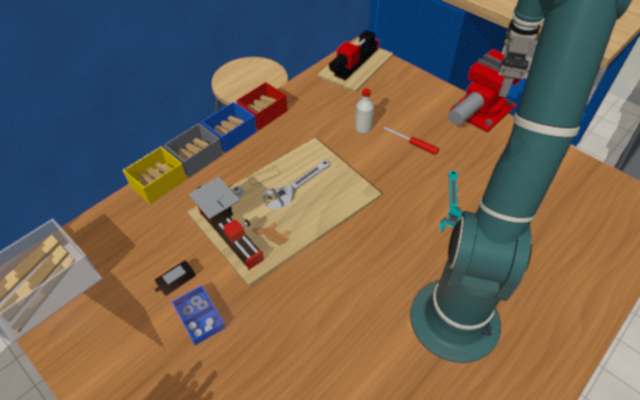

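Candidate wrenches: steel at top (338,154)/side (297,184), and cyan at top (422,266). The steel one, which lies on the board round a yellow nut, fits the description. I'll check it in an enlarged crop of both views.

Run:
```python
from h import *
a=cv2.imread("pics/top0.png")[100:218,230:400]; b=cv2.imread("pics/side0.png")[150:225,250:340]
a=cv2.resize(a,(792,550),interpolation=cv2.INTER_CUBIC)
cv2.imwrite("pics/c1.png",cv2.resize(cv2.imread("pics/top0.png")[132:172,295:385],(800,356),interpolation=cv2.INTER_CUBIC))
cv2.imwrite("pics/c2.png",cv2.resize(b,(720,600),interpolation=cv2.INTER_CUBIC))
```

```text
(no output)
```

View pics/c1.png

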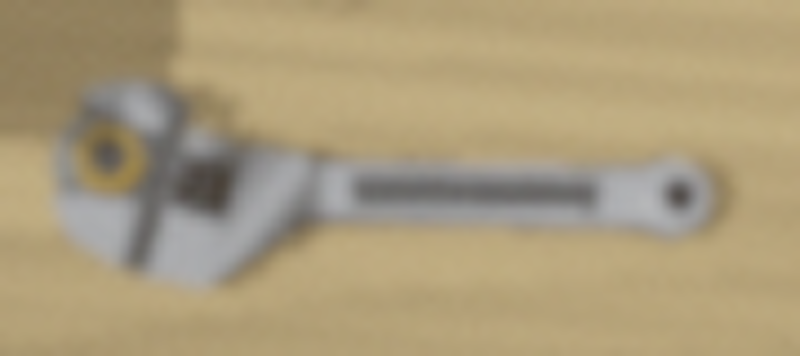

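View pics/c2.png

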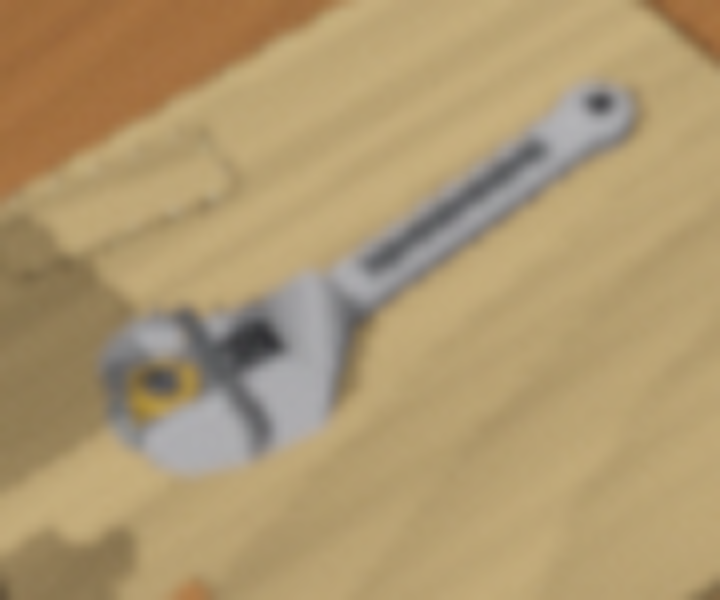

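The crops confirm the steel wrench. In the top view, the stud in the yellow nut is at about (306.9,149.2), the worm at (318.1,152.8) and the handle hole at (371.3,153.9). In the side view they are at (270,197.5), (282.1,192.5) and (325,162.9).

Run:
```python
from h import *
T=np.load("top0.npy",allow_pickle=True).item();S=np.load("side0.npy",allow_pickle=True).item()
P={}
for n,t,s,z in(("stud",(306.9,149.2),(270,197.5),.0348),("worm",(318.1,152.8),(282.1,192.5),.036),("hole",(371.3,153.9),(325,162.9),.030)):
    a,b=onplane(T,*t,z),onplane(S,*s,z); P[n]=(a+b)[:2]/2; print(n,a.round(4),b.round(4))
# board outline yaw
u=P["hole"]-P["stud"]; print(np.linalg.norm(u),np.degrees(np.arctan2(u[1],u[0])))
# hole ~ local (-197,-45)
yaw=np.arctan2(u[1],u[0])-np.arctan2(-45,-197); print("yaw",np.degrees(yaw)%360)
R=np.array([[np.cos(yaw),-np.sin(yaw)],[np.sin(yaw),np.cos(yaw)]])
print("worm local",R.T@(P["worm"]-P["stud"]))
d=np.array([-131,-35.]);p0=np.array([-66,-10.]);t=np.linspace(0,1,1001);q=p0+t[:,None]*d;k=np.argmin(abs(np.hypot(*q.T)-163));print("spot local",q[k])
y=yaw
for s in(0,1,2,3):
    a=y+s*np.pi/2; X=np.array([np.cos(a),np.sin(a),0]);Z=np.array([0,0,-1.]);Ro=np.c_[X,np.cross(Z,X),Z]
    print(s,None if (j:=bot.ik([*P["worm"],.08],Ro)) is None else np.round(j,1))
print(bot.sense()["time"],bot.sense()["force"])
```

```text
stud [0.5809 0.0607 0.0348] [0.5776 0.061  0.0348]
worm [0.5682 0.0252 0.036 ] [0.5652 0.0259 0.036 ]
hole [ 0.5617 -0.1446  0.03  ] [ 0.5588 -0.144   0.03  ]
0.2060264415928029 -95.29358745102438
yaw 71.83930840895657
worm local [-0.03743645  0.00086214]
spot local [-159.272  -34.92 ]
0 [ 15.9  32.4 -28.2 107.8  21.   44.9 -41.9]
1 [ 26.   36.7 -42.3 107.2  32.4  48.7  39.1]
2 [ 43.9  59.2 -76.4 106.2  62.5  70.3 108.1]
3 [   2.6   29.6  -10.9  108.7    8.    42.5 -121. ]
0.1 [-0.16043488  0.53058433 -0.24575978]
```

```bash
cat >> h.py <<'E'
def rotz(a):
    X=np.array([np.cos(a),np.sin(a),0]);Z=np.array([0,0,-1.]);return np.c_[X,np.cross(Z,X),Z]
YAW=np.radians(71.8); EX=np.array([np.cos(YAW),np.sin(YAW),0]); EY=np.array([-np.sin(YAW),np.cos(YAW),0])
WORM=np.array([.5667,.0255,0]); STUD=np.array([.5793,.0608,0])
F0=None
def frc(f0): 
    f=np.array(bot.sense()["force"])-f0; return np.array([f@EX,f@EY,f[2]])
def stroke(f0,a=-.008,b=.008,press=12,n=4,zs=.040):
    bot.servo_line(WORM+a*EX+[0,0,zs],speed=.08)
    hit=bot.servo_line(WORM+a*EX+[0,0,.033],speed=.01,stop_force=press)
    z=bot.sense()["tcp_pos"][2]; log=[frc(f0).round(1)]
    for i in range(1,n+1):
        bot.servo_line(WORM+(a+(b-a)*i/n)*EX+[0,0,z],speed=.03); f=frc(f0); log.append(f.round(1))
        z+=np.clip((f[2]-12)*1e-4,-.0005,.0005) if abs(f[2]-12)>2.5 else 0
    p=np.array(bot.sense()["tcp_pos"]); bot.servo_line([p[0],p[1],zs+.002],speed=.05)
    print(hit,"z",round(z,4),"t",round(bot.sense()["time"],1),*[l.tolist() for l in log])
E
python3 - <<'E'
from h import *
bot.command_gripper(0.0,20)
bot.movep(WORM+[0,0,.22],rotz(YAW)); print(bot.sense()["time"])
bot.servo_line(WORM-.008*EX+[0,0,.045],speed=.15)
bot.sleep(.2); f0=np.array(bot.sense()["force"]); np.save("f0.npy",f0); print(f0,bot.sense()["time"])
stroke(f0)
E
```

```text
3.8583
[ 0.66349592 -0.90246963  0.19491581] 5.375
True z 0.0363 t 7.5 [-0.5, 2.6, 6.9] [0.8, 0.1, 2.1] [-2.3, 2.0, 8.1] [-4.8, 3.5, 11.4] [-4.1, 3.2, 12.2]
```

```bash
cat >> h.py <<'E'
def stroke2(f0,a=-.009,b=.009,z=.0363,n=3,zs=.0395):
    bot.servo_line(WORM+a*EX+[0,0,zs],speed=.08)
    bot.servo_line(WORM+a*EX+[0,0,z],speed=.02,stop_force=25); log=[frc(f0).round(1)]
    for i in range(1,n+1):
        bot.servo_line(WORM+(a+(b-a)*i/n)*EX+[0,0,z],speed=.03,stop_force=25); f=frc(f0); log.append(f.round(1))
        if abs(f[2]-12.5)>1.5: z-=np.clip((12.5-f[2])*8e-5,-.0005,.0005)
    p=np.array(bot.sense()["tcp_pos"]); bot.servo_line([p[0],p[1],zs+.001],speed=.06)
    print("z",round(z,4),"t",round(bot.sense()["time"],1),*[l.tolist() for l in log]); return z
E
python3 - <<'E'
from h import *
f0=np.load("f0.npy")
z=stroke2(f0); z=stroke2(f0,z=z)
E
```

```text
z 0.036 t 9.4 [-0.5, 2.4, 6.5] [-4.2, 2.7, 10.8] [-5.2, 4.0, 12.2] [-4.2, 3.6, 10.6]
z 0.036 t 11.4 [-1.6, 2.4, 8.8] [-4.3, 2.8, 11.8] [-5.3, 3.2, 11.9] [-4.8, 3.5, 12.2]
```

Run:
```python
from h import *
f0=np.load("f0.npy"); z=.036
for _ in range(3): z=stroke2(f0,z=z)
```

```text
z 0.036 t 13.4 [-1.3, 2.6, 9.6] [-3.5, 4.0, 11.3] [-4.8, 4.2, 13.0] [-4.2, 3.4, 12.8]
z 0.036 t 15.4 [-0.9, 2.8, 9.4] [-4.7, 3.1, 12.0] [-3.7, 3.1, 11.8] [-4.7, 2.3, 11.8]
z 0.036 t 17.4 [-0.9, 2.2, 7.8] [-4.6, 3.5, 12.6] [-4.6, 2.5, 12.2] [-4.5, 2.3, 11.5]
```

Run:
```python
from h import *
f0=np.load("f0.npy"); z=.0359
for _ in range(3):
    z=stroke2(f0,z=z)
```

```text
z 0.0359 t 19.4 [-1.3, 2.2, 9.2] [-4.6, 2.9, 12.7] [-5.0, 2.9, 13.1] [-5.9, 2.9, 12.6]
z 0.0361 t 21.4 [-0.6, 2.8, 7.8] [-5.9, 3.7, 12.9] [-7.7, 3.7, 14.0] [-7.4, 3.4, 14.8]
z 0.0359 t 23.3 [-1.2, 2.2, 6.1] [-7.2, 3.4, 13.0] [-6.0, 2.2, 11.4] [-6.6, 2.0, 10.0]
```

```bash
cat >> h.py <<'E'
# pose of the TCP pushing the handle at nut rotation a (clockwise, rad), gap g beyond contact (m)
def push(a,g,z=.0215,flip=0):
    y=YAW-a; c,s=np.cos(y),np.sin(y); L=lambda v:np.array([c*v[0]-s*v[1],s*v[0]+c*v[1],0])
    h=np.array([-131,-35.])/np.hypot(131,35); n=L([-h[1],h[0]])      # handle normal
    h=L(h); n=n if np.cross(STUD*0+[0,0,1],h)@n>0 else -n            # counter-clockwise side
    p=STUD+L([-.1593,-.0349])+n*(.011+.010+g)
    return p+[0,0,z], rotz(np.arctan2(n[1],n[0])+np.pi*flip), n
E
python3 - <<'E'
from h import *
for fl in(0,1):
    for a in(0,.35,.75):
        p,R,n=push(a,.015,flip=fl); j=bot.ik(p,R); print(fl,a,p.round(3),n.round(2),None if j is None else np.round(j,0))
p,R,n=push(0,.02,z=.0215)
bot.servo_line(np.array(bot.sense()["tcp_pos"])+[0,0,.06],speed=.15)
bot.movep(p+[0,0,.08],R)
print(bot.sense()["time"])
t=get_image("top")["color"];s=get_image("side")["color"]
cv2.imwrite("pics/d.png",np.vstack([cv2.resize(t[132:172,290:390],(750,300),interpolation=cv2.INTER_CUBIC),cv2.resize(s[150:220,200:375],(750,300),interpolation=cv2.INTER_CUBIC)]))
E
```

```text
0 0 [ 0.599 -0.103  0.022] [ 1.   -0.06  0.  ] [ 13.  37.  -8. 104.   8.  39. -93.]
0 0.35 [ 0.541 -0.1    0.022] [ 0.92 -0.4   0.  ] [  10.   33.   -3.  113.    3.   34. -109.]
0 0.75 [ 0.481 -0.073  0.022] [ 0.69 -0.72  0.  ] [   3.   29.    2.  121.   -2.   30. -130.]
1 0 [ 0.599 -0.103  0.022] [ 1.   -0.06  0.  ] [ 41.  49. -49. 102.  47.  52.  57.]
1 0.35 [ 0.541 -0.1    0.022] [ 0.92 -0.4   0.  ] [ 41.  43. -45. 111.  43.  45.  38.]
1 0.75 [ 0.481 -0.073  0.022] [ 0.69 -0.72  0.  ] [ 37.  36. -40. 119.  38.  38.  15.]
24.725
```

View pics/d.png

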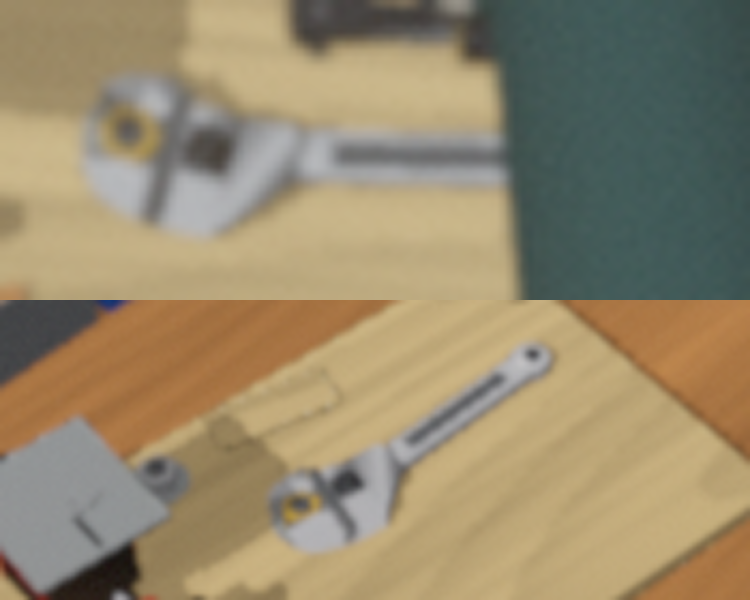

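The jaws now close snugly round the nut at crop (128,130), and the handle hole in the side view, about (324.4,162.6), hasn't moved. Next I push the handle.

Run:
```python
from h import *
p,R,n=push(0,.02); bot.servo_line(p,speed=.12); bot.sleep(.2)
f0=np.array(bot.sense()["force"]); np.save("f1.npy",f0); print("t",bot.sense()["time"],"tcp z",bot.sense()["tcp_pos"][2],f0.round(1))
p,R,n=push(0,-.012); print(bot.servo_line(p,speed=.025,stop_force=2.0))
q=np.array(bot.sense()["tcp_pos"]); g=(q-p)@n-.012; np.save("g.npy",g); print("gap at contact",g,((np.array(bot.sense()["force"])-f0)@n).round(2),bot.sense()["time"])
log=[]
a=0
while a<.2:
    a+=.025; p,R,n=push(a,g); hit=bot.servo_line(p,speed=.03,rot=R,stop_force=5)
    f=(np.array(bot.sense()["force"])-f0)@n; log.append((round(a,3),round(f,1),hit))
    if f>4.8: break
print(log,bot.sense()["time"])
```

```text
t 25.8417 tcp z 0.022440650984266338 [-0.4 -0.1  0.5]
True
gap at contact 0.0015779524771629971 0.18 26.625
[(0.025, np.float64(2.2), False), (0.05, np.float64(3.5), False), (0.075, np.float64(3.4), False), (0.1, np.float64(4.6), False), (0.125, np.float64(3.5), False), (0.15, np.float64(3.9), False), (0.175, np.float64(3.3), False), (0.2, np.float64(5.1), False)] 28.9
```

```bash
cat >> h.py <<'E'
def fn(f0,n,k=4):
    v=[]
    for _ in range(k): v.append((np.array(bot.sense()["force"])-f0)@n); bot.sleep(.02)
    return np.mean(v)
def go(a,amax,da,g,f0,lim):
    log=[]
    while a<amax:
        a+=da; p,R,n=push(a,g); hit=bot.servo_line(p,speed=.03,rot=R,stop_force=5)
        f=fn(f0,n); log.append((round(a,3),round(float(f),1),int(hit)))
        if f>lim: break
    print(log,round(bot.sense()["time"],1)); return a
E
python3 - <<'E'
from h import *
f0=np.load("f1.npy"); g=float(np.load("g.npy"))
print(fn(f0,push(.2,g)[2]))
go(.2,.42,.02,g,f0,5.8)
E
```

```text
4.322660684665571
[(0.22, 4.2, 0), (0.24, 4.3, 0), (0.26, 4.0, 0), (0.28, 3.8, 0), (0.3, 3.7, 0), (0.32, 3.7, 0), (0.34, 3.8, 0), (0.36, 3.4, 0), (0.38, 3.0, 0), (0.4, 3.1, 0), (0.42, 3.0, 0)] 32.5
```

Run:
```python
from h import *
f0=np.load("f1.npy"); g=float(np.load("g.npy"))
go(.42,.72,.01,g,f0,5.2)
```

```text
[(0.43, 3.6, 0), (0.44, 3.3, 0), (0.45, 3.6, 0), (0.46, 3.8, 0), (0.47, 3.6, 0), (0.48, 3.4, 0), (0.49, 3.2, 0), (0.5, 3.2, 0), (0.51, 3.6, 0), (0.52, 3.5, 0), (0.53, 3.4, 0), (0.54, 3.1, 0), (0.55, 3.3, 0), (0.56, 3.5, 0), (0.57, 3.4, 0), (0.58, 3.1, 0), (0.59, 3.3, 0), (0.6, 3.2, 0), (0.61, 3.0, 0), (0.62, 4.6, 0), (0.63, 5.0, 0), (0.64, 5.1, 0), (0.65, 5.4, 0)] 39.8
```

Run:
```python
from h import *
f0=np.load("f1.npy"); g=float(np.load("g.npy"))
a=go(.65,.68,.005,g,f0,6.3)
p,R,n=push(a,g); q=np.array(bot.sense()["tcp_pos"]); print("lag mm",(q-p)*1e3, (q-p)@n*1e3)
s=get_image("side")["color"];t=get_image("top")["color"]
cv2.imwrite("pics/e.png",np.vstack([cv2.resize(t[130:190,290:390],(600,360),interpolation=cv2.INTER_CUBIC),cv2.resize(s[165:205,250:350],(600,240),interpolation=cv2.INTER_CUBIC)]))
```

```text
[(0.655, 6.2, 0), (0.66, 6.8, 0)] 40.5
lag mm [ 0.76983863 -0.92892132  0.11565028] 1.1906247792748328
```

View pics/e.png

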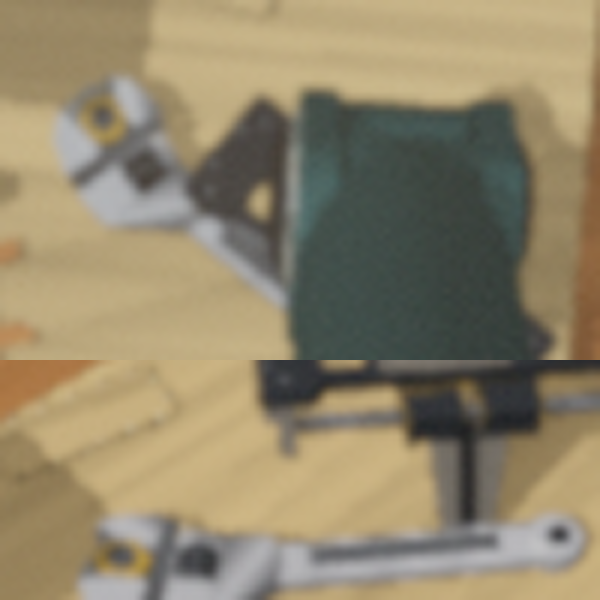

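The wrench has turned about 38° with the nut still in its mouth at crop (102,118). The push climbed from a steady 3.2 N to 6.8 N, so the nut is tight. I'll hold briefly, back off, and check.

Run:
```python
from h import *
f0=np.load("f1.npy"); g=float(np.load("g.npy")); a=.66
bot.sleep(.3); p,R,n=push(a,g); print("held",fn(f0,n,6))
p,R,n=push(a,g+.03); bot.servo_line(p,speed=.06); bot.servo_line(p+[0,0,.15],speed=.15)
bot.movep([.40,-.30,.25],R); bot.sleep(.3)
T=get_image("top");S=get_image("side");np.save("T2.npy",T,allow_pickle=True);np.save("S2.npy",S,allow_pickle=True)
t,s=T["color"],S["color"]
cv2.imwrite("pics/f.png",np.vstack([cv2.resize(t[130:190,290:390],(600,360),interpolation=cv2.INTER_CUBIC),cv2.resize(s[165:205,250:350],(600,240),interpolation=cv2.INTER_CUBIC)]))
print(bot.sense()["time"],np.round(bot.sense()["force"],1))
```

```text
held 6.889018780433474
44.1333 [ 0.8 -0.4 -0.1]
```

View pics/f.png

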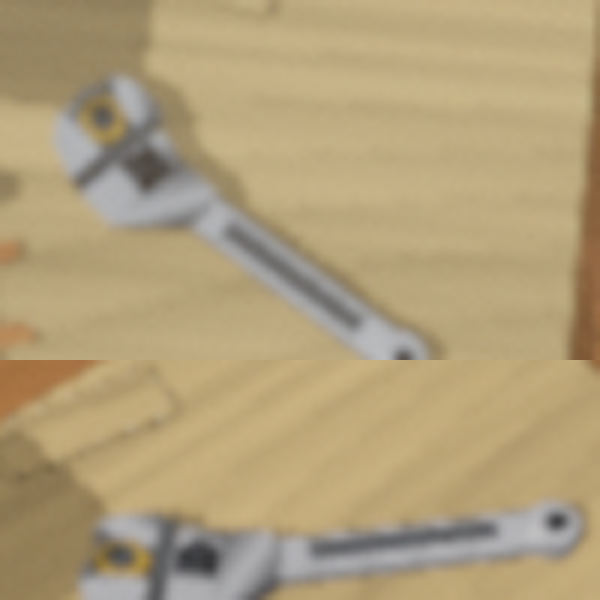

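The force held steady at 6.9 N. The wrench lies flat with the nut snug in its jaws (hole at crop (403,354)), and the arm is clear, so I'm handing in.

```bash
python3 -c "
from h import *
print(workorder.close_job())"
```

```text
the job is handed in; nothing more can be done
None
```

The job is handed in, with no verdict returned: the worm closed the jaws on the nut (drag rose to about 7.7 N), the handle was brought clockwise until the push held at 6.9 N, and the wrench was left lying flat on the nut with the arm clear, at about 44 s.

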